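# Close the thread winder's gear housing and charge it with the push-type grease gun

## Task

Put the lift-off cover back on the thread winder's open gear housing: lower it gently over the two dowel pins, each hole over the pin of its own size, until it rests flush all round, and let go of it. Then take the push-type grease gun out of its wooden stand by its knob, press its coupler squarely onto the slanted grease nipple on the cover until it snaps on, and keep pushing the gun along the nipple's axis against its spring until at least two thirds of the pump stroke is in. The program finishes while holding the gun pressed in there, coupler on and cover still flush; do not knock over or shift the two loose spools of thread.

Things in the scene. Friction and masses are not known exactly. Their poses are not given: they have to be found in the camera images.
- winder: bench-top thread winder, fixed: dark steel base 130 (x) x 290 (y) x 16 mm, in its middle a grey open-topped gear housing 84 x 116 mm, rim 62 mm above the table, brass wheel inside; dark motor at the -y end (top 63 mm above the table), spindle with a wound spool and a wire thread guide (67 mm high) at the +y end. Origin: centre of the underside, at table height; z up, x away from the robot at yaw 0
- winder_seat (a point): centre of the housing's rim, 62 mm above the winder's origin, axes as the winder's; the cover is home when its origin and axes coincide with this. Two steel dowel pins with tapered tips stand 16.5 mm above the rim: 11 mm thick at (x -29, y +45) mm, 8 mm thick at (x +29, y -45) mm
- cover: loose grey cast gear cover, about 0.35 kg: plate 84 (x) x 116 (y) x 8 mm, through holes 12.5 mm at (x -29, y +45) mm and 9.5 mm at (x +29, y -45) mm; on its middle a block 44 (x) x 40 (y) mm, 8 to 36 mm above the underside: pinch it across y. Origin: centre of the underside; z up. At the start flat on the table, nipple leaning roughly towards the robot; it fits the pins one way round only
- nipple: steel ball-headed grease nipple fixed on the cover's block, leaning 30 degrees from the cover's z towards its -x. Origin: middle of its foot, at (-4, 0, 36) mm of the cover; z along the nipple, outward; y as the cover's. Hexagon 17 mm across, 8 mm high; neck 7 mm thick; ball head 12 mm in diameter centred 24 mm out, tip 30 mm out
- grease_gun: loose push-type grease gun, about 0.33 kg, 155 mm long, round about z. Origin: centre of the coupler's mouth when unpressed; z along the gun towards the knob. Steel coupler to 28 mm, thin plunger tube, barrel 34 mm in diameter from 54 to 106 mm, black flange 44 mm in diameter to 113 mm, black knob 30 mm in diameter to 155 mm: grip the knob, fingertips just above the flange
- coupler_mouth (a point): centre of the coupler's mouth (26 mm wide outside, flared to 18, bore 14, seat 18 mm inside), moves with the coupler; z along the gun towards the knob. Sprung balls snap behind the nipple's head (about 7 N). On the nipple's z axis the mouth is at 23 mm when the balls touch the head, at 17 mm when they pass it, at 11 to 12 mm when fully on
- coupler (a joint): pump stroke of the gun in m: 0 with the coupler fully out, grows as the gun is pushed down over its coupler, 0.016 at the hard stop. Its spring pushes back with about 10 to 12 N at 0, 15 to 17 N at 0.010, 18 to 20 N at 0.016, so the coupler snaps on before the pump moves
- gun_stand: fixed turned wooden block, 70 mm in diameter (foot 82 mm), 71 mm high, bored from above; origin: centre of the underside. The gun stands upright in it, barrel 14 mm deep in the bore, coupler hanging inside (mouth 3 mm above the table): lift the gun straight up by at least 75 mm to clear it
- spool_navy: loose navy thread spool standing on the table, 29 mm in diameter, 52 mm high, bystander; origin: centre of the underside
- spool_grey: loose grey-green thread spool standing on the table, 29 mm in diameter, 52 mm high, bystander; origin: centre of the underside
Not all that is in view belongs to the job. Leave any blue or orange look-alike of the grease_gun alone.

How it is judged:
By the outcome, as a careful person would: the job done as asked, in the order asked, and still so for the second after the job is handed in, while the arm keeps its last pose, push and grip.
It also fails if it takes over 62 s, if anything falls off the work surface, if the arm or the gripper's body presses on something with over 40 N, if the wrist force passes 120 N, or if a joint passes its speed limit or range.

## Robot

A 6-joint arm with a two-finger parallel gripper is mounted at the origin on a cart in front of the work surface, level with it; the furniture and walls round the work are solid. World frame = base frame: x ahead of the robot, y to its left, z up, the work surface at z = 0. Lengths are in mm, angles in rad, forces in N, time in s.
With the tool pointing down it reaches from about 300 to 775 mm from the base axis. Payload 14.6 kg.
Tool frame: the origin (TCP) lies midway between the tips of the shut fingers; the grasp point (between the pads) lies 19 mm behind it; z points along the fingers, y is the line along which they close (so a half turn about z gives the same grasp; the last joint's range is limited). The gripper opens to 94 mm and grips with 3 to 60 N. Pads are 16 mm wide; open, the fingers measure 119 mm over their backs; the gripper's body (75 mm by 177 mm) begins 78 mm behind the grasp point.
Start: joints at [1.099, 0.3, 1.521, -0, 1.321, -0.067], TCP at [216.606, 505.541, 205.446] pointing down, gripper open.
Joint ranges: [-3.03, 3.03], [-0.79, 2.21], [0.23, 2.52], [-1.04, 4.18], [0, 3.07], [-2.55, 2.55]. Speed limits (rad/s): [2.22, 2.22, 2.57, 3.14, 3.14, 3.14].

## Interface

Orientations are given as [roll, pitch, yaw] about the fixed x, y, z axes, in that order (R = Rz(yaw) Ry(pitch) Rx(roll)).
In Python, from cell import manip gives the robot as it stands.
- The arm moves only by the shell command python3 -m creep 'ROWS' [OPENING] [FORCE]. ROWS is text: rows parted by semicolons, each of 6 numbers parted by spaces: the shift along the tool's x, y, z normalised to -1 to 1, where 1 is 4 cm, then the turn, a rotation vector about the tool's x, y, z normalised to -1 to 1, where 1 is pi rad. In form: dx dy dz ax ay az; .... A call has 1 to 20 rows; each row shifts and turns the commanded pose from where the row before left it, along the tool's axes as they then stand; what a row does not reach is not made up. A row lasts 1/8 s, in which the tool goes at most 62.5 mm and 10.7 degrees, less where a joint would pass 70% of its speed; a pose out of reach is approached as far as the arm can. A call with a number of a shift or a turn outside -1 to 1 is refused whole. A call with a gripper value outside its range is refused whole. OPENING is the closure, from 0 (fully open) to 1 (shut), set as the call begins (- or left out, the last holds). The fingers move at their own pace and stop on an object; FORCE is the grip in N (left out, the last holds). Time passes only in rows, so rows that do not move let the fingers close. It gives the time, the measured TCP pose, the force, the opening and the grip force at its end, in the units of the state.
- manip.read_state(): the state, without advancing time (a new reading comes with each control period).
- manip.camera(name): name is "scene" or "top"; returns a dict with "color" (480x640x3 uint8, red, green, blue), "range_z" (480x640 float32, mm along the optical axis (not along the pixel's ray), 0 where there is no reading), "camera_matrix" (3x3 intrinsics, pixels), "k1" (the pictures are not rectified: a ray, as slopes to the right and down, at radius r is drawn at 1 + k1 r^2 times it, then the intrinsics apply), "T" (4x4, takes a point from camera to world coordinates). Camera axes: x right, y down, z forward; pixel columns grow to the right and rows downward; lengths in mm; the calibration is good to about 2 mm. A picture is of the moment at which its call begins.
- manip.sign_off(): hands the job in; it is judged then, once.
The state is a dict: "clock": time; "joints": joint angles; "qd": joint speeds; "effort": joint torques, N m; "eef_pos": TCP position; "eef_rot": TCP orientation; "wrist_force": force on the tool from outside, world axes, zero at the start; "moment": the same for the moment, N m; "finger_gap": finger opening in mm; "finger_force": force on a finger pad.
Only numpy, scipy, OpenCV 4.12 (cv2) and the standard library are available. Lean on these libraries where they do the work, as an engineer would, in place of code of your own. Each camera call takes 0.05 s, during which the arm holds its last target. There are 200 camera calls.

## Working session

There is one attempt and no reset: what is moved stays moved. The work goes in short steps, Python scripts to look and compute and a shell command to move; the robot and the scene stay as the last step left them, time stands still between calls to the robot, and variables do not carry over. Pictures are saved under pics/ and viewed, at most 10 in all, crops included, and the job is handed in when it is done.

```bash
ls; mkdir -p pics
python3 - <<'E'
from cell import manip
import cv2,numpy as np
print(manip.read_state())
for n in("scene","top"):
    c=manip.camera(n); cv2.imwrite(f"pics/{n}0.png",c["color"][:,:,::-1]); np.savez(f"{n}0.npz",**c)
    print(n,c["camera_matrix"],c["k1"],c["T"].round(4))
E
```

```text
pics
{'clock': 0.0, 'joints': array([ 1.09940969e+00,  3.00491668e-01,  1.52159149e+00,  2.01663015e-05,
        1.32068756e+00, -6.65864623e-02]), 'qd': array([ 1.50147007e-03, -5.32230086e-04,  4.05243971e-05, -7.78251214e-04,
       -6.03676370e-04,  4.78580363e-04]), 'effort': array([ 2.53477401e-04, -5.31809986e+01, -3.52732050e+01,  7.08064903e-02,
        2.44740327e-02, -6.79042205e-05]), 'eef_pos': array([216.48004976, 505.31758961, 204.87064296]), 'eef_rot': array([-3.14041850e+00, -9.78748626e-05,  2.73678741e+00]), 'wrist_force': array([0.65598711, 0.36313721, 0.33906586]), 'moment': array([-0.03639224, -0.00148683,  0.02183221]), 'finger_force': 0.0, 'finger_gap': 94.34350950034091}
scene [[503.2591246    0.         325.39277624]
 [  0.         503.2591246  233.57036789]
 [  0.           0.           1.        ]] 0.023362829074485666 [[ 8.798000e-01 -2.495000e-01  4.045000e-01  8.175260e+01]
 [-4.751000e-01 -4.857000e-01  7.337000e-01 -7.442832e+02]
 [ 1.350000e-02 -8.377000e-01 -5.459000e-01  6.042182e+02]
 [ 0.000000e+00  0.000000e+00  0.000000e+00  1.000000e+00]]
top [[541.24068907   0.         324.3825866 ]
 [  0.         541.24068907 240.84554422]
 [  0.           0.           1.        ]] 0.006620172953802515 [[-3.600000e-03 -9.985000e-01  5.530000e-02  4.115696e+02]
 [-1.000000e+00  3.300000e-03 -5.000000e-03  1.600090e+01]
 [ 4.800000e-03 -5.540000e-02 -9.985000e-01  1.209880e+03]
 [ 0.000000e+00  0.000000e+00  0.000000e+00  1.000000e+00]]
```

View pics/scene0.png

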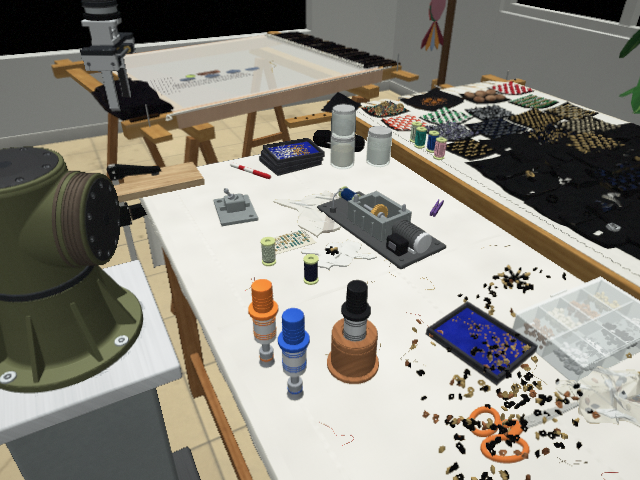

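View pics/top0.png

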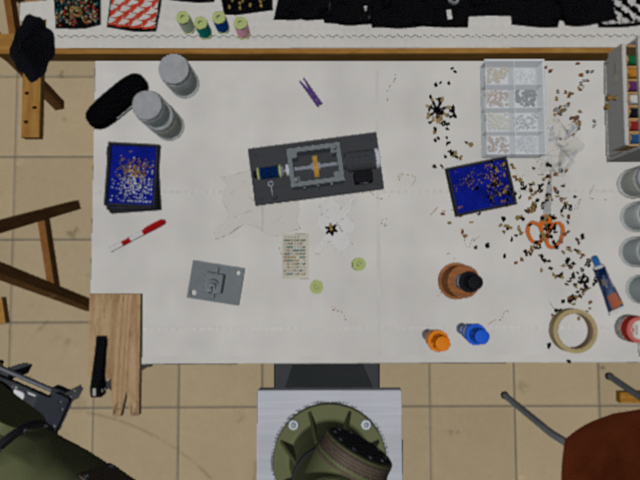

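The scene shows the cover at about (235,207), the winder at (382,227) and the black gun in its stand at (355,330), with the blue and orange look-alikes beside it. In the top view the cover is at (215,282), the winder at (315,168), the gun at (465,281) and the spools at (358,264) and (316,287).

```bash
cat > h.py <<'E'
import numpy as np,cv2
from scipy.spatial.transform import Rotation as Ro
def load(n): return dict(np.load(n+".npz"))
def slopes(c,uv):
    uv=np.asarray(uv,float).reshape(-1,2);K=c["camera_matrix"]
    d=(uv-K[:2,2])/[K[0,0],K[1,1]];s=d.copy()
    for _ in range(10): s=d/(1+float(c["k1"])*(s**2).sum(1,keepdims=True))
    return s
def ray(c,uv,z):  # onto plane z
    s=slopes(c,uv);T=c["T"];d=np.c_[s,np.ones(len(s))]@T[:3,:3].T
    return T[:3,3]+d*((z-T[2,3])/d[:,2])[:,None]
def cloud(c):
    v,u=np.mgrid[:480,:640];s=slopes(c,np.c_[u.ravel(),v.ravel()]);z=c["range_z"].ravel()[:,None].astype(float)
    p=np.c_[s,np.ones(len(s))]*z@c["T"][:3,:3].T+c["T"][:3,3]; p[z[:,0]==0]=np.nan
    return p.reshape(480,640,3)
def proj(c,P):
    P=np.asarray(P,float).reshape(-1,3);T=c["T"];q=(P-T[:3,3])@T[:3,:3];s=q[:,:2]/q[:,2:]
    s=s*(1+float(c["k1"])*(s**2).sum(1,keepdims=True));return s*c["camera_matrix"][0,0]+c["camera_matrix"][:2,2]
E
python3 - <<'E'
from h import *
np.set_printoptions(precision=1,suppress=True)
t=load("top0");s=load("scene0");P={"top":cloud(t),"scene":cloud(s)}
# table height check
p=P["top"][200:260,400:440];print("table",np.nanmedian(p[...,2]))
p=P["scene"];print("table s",np.nanmedian(p[215:235,275:300,2]) , np.nanmedian(p[400:440,230:260,2]))
boxes={"cover":(180,250,255,310),"winder":(240,390,125,212),"gun":(432,490,255,305),"spA":(345,372,252,278),"spB":(305,328,277,298)}
for k,(a,b,c,d) in boxes.items():
    q=P["top"][c:d,a:b];m=(q[...,2]>5);z=q[m][:,2]
    print(k,m.sum(),"z hist",np.histogram(z,bins=np.arange(0,190,6))[0])
img=t["color"][:,:,::-1]
A=cv2.resize(img[120:215,240:395],None,fx=5,fy=5,interpolation=3)[:,:775]
B=cv2.resize(img[250:312,180:250],None,fx=5,fy=5,interpolation=3)
cv2.imwrite("pics/a.png",cv2.resize(A,(775,475)));
S=s["color"][:,:,::-1]
C=cv2.resize(S[180:232,205:265],(415,360),interpolation=3)
B=cv2.resize(B,(385,341)); o=np.zeros((360,800,3),np.uint8);o[:341,:385]=B;o[:,385:]=C;cv2.imwrite("pics/b.png",o)
E
```

```text
table 0.7981750615896317
table s 0.36710747160100254 -17.40645926228177
cover 1942 z hist [ 126 1272  131   23   14  113  189   38    9    8   19    0    0    0
    0    0    0    0    0    0    0    0    0    0    0    0    0    0
    0    0    0]
winder 8753 z hist [ 215  957 3272 1341   95   71  141  476  497  502 1047  103   25   11
    0    0    0    0    0    0    0    0    0    0    0    0    0    0
    0    0    0]
gun 1308 z hist [ 68 169  30  23  13  24  13  17  26  22  43 272 168  12   5   2   0   0
  18 125  15  15   9  15  14  29 153   8   0   0   0]
spA 176 z hist [ 13  16   0   2   1   0   0   8 103  33   0   0   0   0   0   0   0   0
   0   0   0   0   0   0   0   0   0   0   0   0   0]
spB 156 z hist [ 9  4  0  0  0  0  0  6 89 48  0  0  0  0  0  0  0  0  0  0  0  0  0  0
  0  0  0  0  0  0  0]
```

View pics/a.png

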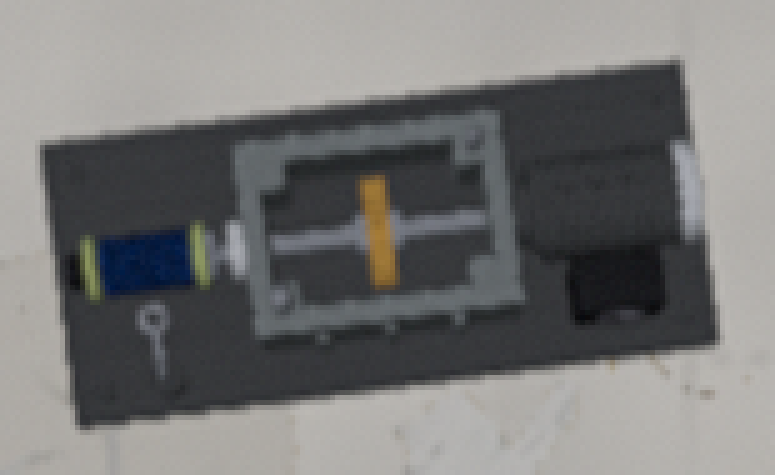

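View pics/b.png

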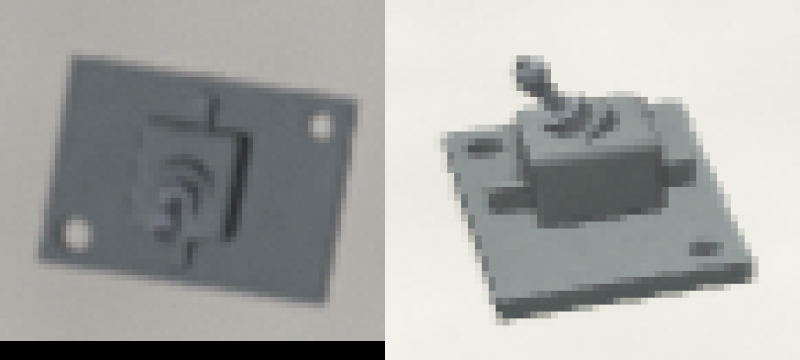

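The winder crop shows the thin pin at about (475,138) and the thick pin at (287,298), so its yaw is about +6°. The cover crops show the big hole at lower left, the nipple towards the robot, and a yaw of about -8°.

Run:
```python
from h import *
np.set_printoptions(precision=1,suppress=True)
t=load("top0");s=load("scene0");Pt=cloud(t);Ps=cloud(s)
def rect(uv,c,z,name):
    w=ray(c,uv,z)[:,:2].astype(np.float32);r=cv2.minAreaRect(w);print(name,np.array(r[0]),np.array(r[1]),"ang",r[2]);return r
def cnt(m):
    cs,_=cv2.findContours(m.astype(np.uint8),cv2.RETR_EXTERNAL,cv2.CHAIN_APPROX_NONE);return max(cs,key=cv2.contourArea).reshape(-1,2)
def box(c,a,b,d,e):
    m=np.zeros((480,640),bool);m[d:e,a:b]=1;return m
g=t["color"].max(2).astype(int);gs=s["color"].max(2).astype(int)
bc=box(t,180,250,255,310)
cc=cnt(bc&(g<155));rect(cc,t,8,"cover z8 top");rect(cc,t,0,"cover z0 top")
cs=cnt(box(s,205,265,180,232)&(gs<185))
# holes
M=np.zeros((480,640),np.uint8);cv2.drawContours(M,[cc.reshape(-1,1,2)],-1,1,-1);M=cv2.erode(M,np.ones((5,5)))
hm=((g>140)&(M>0)).astype(np.uint8);n,l,st,ce=cv2.connectedComponentsWithStats(hm)
for i in range(1,n):
    if st[i,4]>4:
        w=np.where(l==i,np.clip(g-120,0,60),0).astype(float);v,u=np.mgrid[:480,:640];C=[(w*u).sum()/w.sum(),(w*v).sum()/w.sum()]
        print("hole",st[i,4],np.array(C),ray(t,C,4))
# block top cover, both clouds
for nm,P,b in(("top",Pt,bc),("scene",Ps,box(s,205,265,180,232))):
    for lo,hi,k in((5,12,"plate"),(32,40,"blocktop"),(55,70,"nip")):
        m=b&(P[...,2]>lo)&(P[...,2]<hi)
        if m.sum()>3:
            q=P[m];r=cv2.minAreaRect(q[:,:2].astype(np.float32));print(nm,k,m.sum(),"zmed",np.median(q[:,2]),np.array(r[0]),np.array(r[1]),r[2],"max",q[:,2].max())
bw=box(t,240,390,125,212)
cw=cnt(bw&(g<130));rect(cw,t,16,"winder base")
for nm,P,b in(("top",Pt,bw),("scene",Ps,box(s,310,450,180,270))):
    m=b&(P[...,2]>58)&(P[...,2]<66);n,l,st,ce=cv2.connectedComponentsWithStats(m.astype(np.uint8),connectivity=8);i=1+np.argmax(st[1:,4]);q=P[l==i]
    r=cv2.minAreaRect(q[:,:2].astype(np.float32));print(nm,"rim",len(q),np.median(q[:,2]),np.array(r[0]),np.array(r[1]),r[2])
    m=b&(P[...,2]>70);print(nm,"pins",P[m])
# rim color: greyish-green lighter than base
m=box(t,285,346,140,190)&(g>95);rc=cnt(m);rect(rc,t,62,"rim colour")
print("pins ray z78",ray(t,[[335.0,147.6],[297.6,179.6]],78))
# gun knob/flange/stand
for nm,P,b in(("top",Pt,box(t,432,490,255,305)),("scene",Ps,box(s,325,385,275,385))):
    for lo,hi,k in((150,175,"knobtop"),(110,122,"flange"),(64,77,"standtop")):
        m=b&(P[...,2]>lo)&(P[...,2]<hi);q=P[m]
        (c,rr)=cv2.minEnclosingCircle(q[:,:2].astype(np.float32));print(nm,k,len(q),np.median(q[:,2]),np.percentile(q[:,2],95),np.array(c),rr)
dk=cnt(box(t,455,490,268,298)&(g<60));print("knob dark",ray(t,dk.reshape(-1,2).mean(0),158))
for nm,b in(("A",(345,372,252,278)),("B",(305,328,277,298))):
    m=box(t,*b)&(Pt[...,2]>46);print("spool",nm,np.median(Pt[m],0))
```

```text
cover z8 top [387.  251.1] [118.8  86.2] ang 80.84695434570312
cover z0 top [386.8 252.6] [119.6  86.8] ang 80.84697723388672
hole 12 [238.  272.5] [[408.6 202.3   4. ]]
hole 17 [193.5 292.1] [[365.6 300.4   4. ]]
top plate 1398 zmed 8.52629322554617 [387.6 253.8] [119.2 152.8] 0.06852978467941284 max 11.979651757176725
top blocktop 270 zmed 36.43576706519252 [388.  251.1] [39.7 43.5] 80.96315002441406 max 39.94402580442306
top nip 26 zmed 61.796488338839026 [371.9 253.8] [10.3 10.4] 52.812225341796875 max 65.94943417804143
scene plate 609 zmed 7.891704446166841 [400.8 286.3] [214.6 106.4] 67.40333557128906 max 11.998425636762477
scene blocktop 142 zmed 35.36918239760155 [386.6 249.4] [40.5 42.4] 82.60743713378906 max 39.75845478781923
scene nip 19 zmed 59.724951959815485 [370.9 251.3] [8.9 9.1] 71.35346221923828 max 63.4586629092837
winder base [639.1  29.4] [130.1 289.9] ang 7.370684623718262
top rim 808 62.526982318345176 [640.3  29. ] [ 84.8 116.3] 6.981348037719727
top pins [[677.7 -10.7  76. ]
 [677.1 -12.8  78.8]
 [674.9  -8.5  78.9]
 [674.5 -10.6  80.8]
 [675.2 -12.8  77.8]
 
[... 1620 characters left out ...]
 ang 7.538275718688965
pins ray z78 [[671.7 -12.8  78. ]
 [603.7  66.4  78. ]]
top knobtop 190 158.62330449726505 161.6558380115365 [ 389.8 -281.2] 14.786314010620117
top flange 153 116.98560257437907 120.53981511049551 [ 389.7 -281.6] 22.048810958862305
top standtop 462 71.21895917665688 74.75586989187309 [ 390.  -281.1] 35.08552551269531
scene knobtop 289 157.3932200109951 158.87033728893527 [ 388.1 -283.3] 15.282388687133789
scene flange 320 115.8546982740969 120.80805180166443 [ 387.8 -282.9] 22.02423667907715
scene standtop 889 70.53254491697976 73.31531085910987 [ 388.  -283.2] 34.694950103759766
knob dark [[ 390.  -270.1  158. ]]
spool A [428.  -63.4  52.4]
spool B [379.3  28.5  52.5]
```

```bash
cat > plan.py <<'E'
import sys
from h import *
from cell import manip
def plan(pos,rpy_deg=None,R=None):
    s=manip.read_state();R0=Ro.from_euler("xyz",s["eef_rot"])
    Rt=R if R is not None else (R0 if rpy_deg is None else Ro.from_euler("xyz",rpy_deg,degrees=True))
    d=R0.inv().apply(np.array(pos)-s["eef_pos"])/40;w=(R0.inv()*Rt).as_rotvec()/np.pi
    print("shift(4cm)",d.round(3),"turn(pi)",w.round(4),"now",s["eef_pos"].round(1),np.degrees(s["eef_rot"]).round(1),"F",s["wrist_force"].round(1),"t",round(s["clock"],2))
if __name__=="__main__":
    a=[float(x) for x in sys.argv[1:]];plan(a[:3],a[3:] or None)
E
python3 plan.py 387.2 251.2 120 180 0 170.9
```

```text
shift(4cm) [-6.425 -4.158  2.128] turn(pi) [-0.0003 -0.0001 -0.0783] now [216.5 505.4 205. ] [-179.9   -0.   156.8] F [-0.2  0.4  0.5] t 0.1
```

```bash
python3 -m creep '-.4 -.26 .13 0 0 0;-.8 -.52 .27 0 0 0;-.8 -.52 .27 0 0 0;-.8 -.52 .27 0 0 0;-.8 -.52 .27 0 0 0;-.8 -.52 .27 0 0 0;-.8 -.52 .27 0 0 0;-.8 -.52 .27 0 0 0;-.4 -.26 .11 0 0 -.039;0 0 0 0 0 -.039;0 0 0 0 0 0' 0; python3 plan.py 387.2 251.2 13 180 0 170.9
```

```text
clock: 1.48
eef_pos: [386.3, 250.7, 119.9]
eef_rot: [-3.141, -0.0, 2.98]
wrist_force: [0.7, 0.9, 0.5]
finger_gap: 94.1
finger_force: 0.0
shift(4cm) [-0.021  0.016  2.673] turn(pi) [-0.0001 -0.0001 -0.0008] now [386.3 250.7 119.9] [-180.    -0.   170.8] F [0.7 0.9 0.5] t 1.48
```

```bash
python3 -m creep '-.02 .02 .8 0 0 0;0 0 .8 0 0 0;0 0 .6 0 0 0;0 0 .3 0 0 0;0 0 .14 0 0 0;0 0 0 0 0 0;0 0 0 0 0 0'; python3 -m creep '0 0 0 0 0 0;0 0 0 0 0 0;0 0 0 0 0 0;0 0 0 0 0 0;0 0 0 0 0 0;0 0 0 0 0 0;0 0 0 0 0 0;0 0 0 0 0 0' 1 35; python3 plan.py 387 251 13 180 0 170.9
```

```text
clock: 2.35
eef_pos: [387.7, 252.6, 15.3]
eef_rot: [3.141, 0.001, 2.982]
wrist_force: [0.3, 0.9, 0.1]
finger_gap: 93.7
finger_force: 0.0
clock: 3.35
eef_pos: [387.2, 252.3, 14.6]
eef_rot: [-3.141, -0.0, 2.982]
wrist_force: [-0.6, -3.2, 2.5]
finger_gap: 40.0
finger_force: 35.0
shift(4cm) [-0.    -0.033  0.04 ] turn(pi) [-0.0001 -0.0001 -0.0003] now [387.2 252.3  14.6] [-180.    -0.   170.9] F [-0.6 -3.2  2.5] t 3.35
```

```bash
python3 -m creep '0 0 -.3 0 0 0;0 0 -.7 0 0 0;0 0 -.8 0 0 0;0 0 -.8 0 0 0;0 0 -.3 0 0 0;0 0 0 0 0 0'; python3 plan.py 639.7 29 125 180 0 187.2
```

```text
clock: 4.1
eef_pos: [387.4, 252.5, 130.8]
eef_rot: [3.141, 0.001, 2.982]
wrist_force: [-0.2, 0.2, -4.3]
finger_gap: 39.4
finger_force: 35.0
shift(4cm) [-7.117 -4.513  0.148] turn(pi) [ 0.0002  0.0002 -0.0908] now [387.4 252.5 130.8] [180.    0.  170.8] F [-0.2  0.2 -4.3] t 4.1
```

```bash
python3 -m creep '-.4 -.26 0 0 0 0;-.8 -.5 0 0 0 0;-.8 -.5 0 0 0 0;-.8 -.5 0 0 0 0;-.8 -.5 0 0 0 0;-.8 -.5 0 0 0 0;-.8 -.5 0 0 0 0;-.8 -.5 0 0 0 0;-.8 -.5 0 0 0 0;-.3 -.25 .1 0 0 -.0454;0 0 0 0 0 -.0454;0 0 0 0 0 0;0 0 0 0 0 0'; python3 plan.py 639.7 29 125 180 0 187.2
python3 - <<'E'
from h import *
from cell import manip
for n in("scene","top"):
    c=manip.camera(n);np.savez(n+"1.npz",**c)
s=load("scene1")["color"][150:270,300:460,::-1];t=load("top1")["color"][120:215,240:395,::-1]
o=np.zeros((600,640,3),np.uint8);o=np.vstack([cv2.resize(s,(480,360),interpolation=3),cv2.resize(t,(480,240))]);cv2.imwrite("pics/c.png",o)
E
```

```text
clock: 5.72
eef_pos: [638.6, 29.3, 125.8]
eef_rot: [3.141, -0.001, -3.019]
wrist_force: [-1.1, -0.2, -3.8]
finger_gap: 39.6
finger_force: 35.0
shift(4cm) [-0.025 -0.012  0.019] turn(pi) [ 0.0001 -0.0004 -0.001 ] now [638.6  29.3 125.8] [ 1.80e+02 -1.00e-01 -1.73e+02] F [-1.1 -0.2 -3.8] t 5.72
```

View pics/c.png

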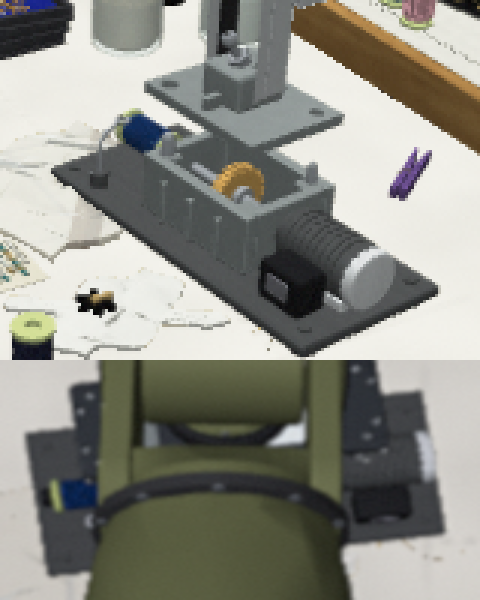

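The cover hangs level over the housing. In the scene crop its holes are at about (180,87) and (316,112), and the pins at (169,138) and (312,167). The arm hides all of it in the top view.

Run:
```python
from h import *
np.set_printoptions(precision=2,suppress=True)
s=load("scene1");P=cloud(s);g=s["color"].astype(int).sum(2)/3
zt=125.8-14.6+8
m=np.zeros((480,640),bool);m[160:205,340:420]=1
mm=m&(P[...,2]>zt-5)&(P[...,2]<zt+5);n,l,st,ce=cv2.connectedComponentsWithStats(mm.astype(np.uint8));i=1+np.argmax(st[1:,4]);q=P[l==i];print(len(q),"z",np.median(q[:,2]))
r=cv2.minAreaRect(q[:,:2].astype(np.float32));print("plate scene",r)
# holes: dark blobs near (360,179),(405.3,187.3)
v,u=np.mgrid[:480,:640]
H=[]
for c in((360,179),(405.3,187.3)):
    w=(abs(u-c[0])<5.5)&(abs(v-c[1])<3.5);bg=np.percentile(g[w],70);k=np.where(w,np.clip(bg-8-g,0,None),0)
    C=np.array([(k*u).sum(),(k*v).sum()])/k.sum();H.append(ray(s,C,zt-1)[0,:2]);print("hole",C,H[-1])
H=np.array(H);print("mid",H.mean(0),"vec",H[0]-H[1],np.linalg.norm(H[0]-H[1]),"yaw",np.degrees(np.arctan2(*(H[0]-H[1])[::-1]))-np.degrees(np.arctan2(90,-58)))
# pins in scene0: top-of-pin clouds & pixel
for nme in("scene0","scene1"):
    s0=load(nme);P0=cloud(s0)
    L=[]
    for c in((356.3,196),(404,205.7)):
        w=(abs(u-c[0])<6)&(abs(v-c[1])<7)&(P0[...,2]>67)&(P0[...,2]<84);L.append([u[w].mean(),v[w].mean(),np.median(P0[w][:,2])])
    L=np.array(L);W=np.array([ray(s0,a[:2],a[2])[0,:2] for a in L]);print(nme,L,"W",W,"mid",W.mean(0),"yaw",np.degrees(np.arctan2(*(W[0]-W[1])[::-1]))-np.degrees(np.arctan2(90,-58)),np.linalg.norm(W[0]-W[1]))
```

```text
789 z 118.78793397039186
plate scene ((637.673095703125, 30.846271514892578), (87.71849060058594, 121.36689758300781), 8.123001098632812)
hole [356.34 178.53] [602.53  67.71]
hole [406.38 187.98] [672.38 -15.83]
mid [637.46  25.94] vec [-69.86  83.54] 108.89522172338286 yaw 7.104533923058952
scene0 [[355.96 196.86  73.92]
 [403.47 206.37  72.98]] W [[603.51  66.87]
 [672.54 -13.  ]] mid [638.02  26.94] yaw 8.038707129255855 105.56752226039183
scene1 [[355.75 196.89  73.14]
 [403.45 206.5   72.46]] W [[603.77  68.14]
 [672.74 -12.71]] mid [638.26  27.71] yaw 7.664134732789975 106.27563404676906
```

```bash
cat > edge.py <<'E'
from h import *
def edges(s,z0,roi,yaw,c0,hx=42,hy=58,tol=4):
    P=cloud(s);m=np.zeros((480,640),bool);a,b,d,e=roi;m[d:e,a:b]=1
    v,u=np.nonzero(m&(abs(P[...,2]-z0)<tol));W=ray(s,np.c_[u,v],z0)[:,:2]-c0
    y=np.radians(yaw);Q=W@np.array([[np.cos(y),-np.sin(y)],[np.sin(y),np.cos(y)]])
    Q=Q[(abs(Q[:,0])<hx+8)&(abs(Q[:,1])<hy+8)]
    out={}
    for ax,h,o in((0,hx,hy),(1,hy,hx)):
        for sg in(-1,1):
            pts=[]
            for t in np.arange(-o+8,o-8,2.0):
                k=Q[(abs(Q[:,1-ax]-t)<1.2)&(Q[:,ax]*sg>h-8)]
                if len(k): pts.append((t,(k[:,ax]*sg).max()*sg))
            p=np.array(pts)
            if len(p)<5: continue
            f=np.polyfit(*p.T,1);r=p[:,1]-np.polyval(f,p[:,0]);g=abs(r)<1.5*np.std(r)+.3;f=np.polyfit(*p[g].T,1)
            out["xy"[ax]+"-+"[sg>0]]=(round(float(f[1]),2),round(float(np.degrees(f[0])),2),len(p))
    return out
if __name__=="__main__":
    s1=load("scene1")
    print("plate",edges(s1,119,(330,430,150,215),7.2,[638.6,29.3]))
    s0=load("scene0")
    for z in(61.5,): print("rim0",edges(s0,z,(320,430,170,270),7.2,[639.7,29]));print("rim top",edges(load("top0"),62,(280,350,130,200),7.2,[639.7,29]))
    print("cover table scene",edges(s0,8,(200,270,180,235),-9.1,[387.2,251.2]),"\ntop",edges(load("top0"),8,(180,250,255,310),-9.1,[387.2,251.2]))
E
python3 edge.py
```

```text
plate {'x-': (-44.21, 1.23, 50), 'x+': (39.74, 0.5, 26), 'y-': (-60.45, -0.76, 34), 'y+': (56.3, -0.73, 23)}
rim0 {'x-': (-44.26, -0.47, 50), 'x+': (38.64, 0.27, 44), 'y-': (-60.4, -0.3, 34), 'y+': (55.01, 0.92, 28)}
rim top {'x-': (-40.87, -0.03, 50), 'x+': (41.36, -0.66, 50), 'y-': (-56.37, 0.08, 34), 'y+': (57.03, 0.27, 34)}
cover table scene {'x-': (-39.85, 0.04, 43), 'x+': (39.82, 0.5, 44), 'y-': (-60.97, -0.2, 34), 'y+': (55.95, -0.98, 11)} 
top {'x-': (-40.31, -0.19, 50), 'x+': (41.79, -0.31, 50), 'y-': (-57.82, -1.47, 34), 'y+': (57.46, 0.03, 34)}
```

```bash
python3 plan.py 639.3 28.5 98 180 0 187.6; python3 -m creep '-.015 .02 .2 0 0 -.003;0 0 .3 0 0 0;0 0 .15 0 0 0;0 0 0 0 0 0;0 0 0 0 0 0;0 0 0 0 0 0';python3 plan.py 639.3 28.5 94 180 0 187.6
```

```text
shift(4cm) [-0.01  -0.023  0.708] turn(pi) [ 0.     -0.0002 -0.0028] now [638.8  29.4 126.3] [ 180.    -0.  -172.9] F [ 0.  -0.7 -3.8] t 5.83
clock: 6.58
eef_pos: [639.7, 30.0, 101.0]
eef_rot: [-3.141, 0.001, -3.007]
wrist_force: [-0.0, -0.7, -2.4]
finger_gap: 39.7
finger_force: 35.0
shift(4cm) [ 0.014 -0.036  0.176] turn(pi) [-0.      0.0002  0.0007] now [639.7  30.  101. ] [-180.     0.  -172.3] F [-0.  -0.7 -2.4] t 6.58
```

```bash
python3 -m creep '.01 -.036 .1 0 0 0;0 0 .08 0 0 0;0 0 0 0 0 0;0 0 0 0 0 0;0 0 0 0 0 0';python3 plan.py 639.3 28.5 90 180 0 187.6;python3 -m creep '0 0 .05 0 0 0;0 0 .05 0 0 0;0 0 0 0 0 0;0 0 0 0 0 0;0 0 0 0 0 0';python3 plan.py 639.3 28.5 88 180 0 187.6
```

```text
clock: 7.2
eef_pos: [639.3, 28.5, 93.5]
eef_rot: [-3.142, 0.0, -3.007]
wrist_force: [0.6, 0.3, -2.8]
finger_gap: 39.9
finger_force: 35.0
shift(4cm) [ 0.001 -0.001  0.089] turn(pi) [-0.      0.      0.0007] now [639.3  28.5  93.5] [-180.     0.  -172.3] F [ 0.6  0.3 -2.8] t 7.2
clock: 7.82
eef_pos: [639.3, 28.5, 89.5]
eef_rot: [-3.142, -0.0, -3.007]
wrist_force: [-0.6, -0.5, -5.1]
finger_gap: 39.9
finger_force: 35.0
shift(4cm) [-0.001 -0.001  0.037] turn(pi) [-0.     -0.      0.0007] now [639.3  28.5  89.5] [-180.    -0.  -172.3] F [-0.6 -0.5 -5.1] t 7.83
```

```bash
python3 -m creep '0 0 .05 0 0 0;0 0 .05 0 0 0;0 0 0 0 0 0;0 0 0 0 0 0;0 0 0 0 0 0';python3 -m creep '0 0 .05 0 0 0;0 0 .05 0 0 0;0 0 0 0 0 0;0 0 0 0 0 0'
```

```text
clock: 8.45
eef_pos: [639.3, 28.6, 85.4]
eef_rot: [3.142, -0.0, -3.007]
wrist_force: [0.2, 1.0, -4.9]
finger_gap: 39.6
finger_force: 35.0
clock: 8.95
eef_pos: [639.2, 28.6, 81.3]
eef_rot: [3.142, -0.0, -3.007]
wrist_force: [1.8, 1.0, -3.2]
finger_gap: 39.6
finger_force: 35.0
```

```bash
python3 -m creep '0 0 .05 0 0 0;0 0 .04 0 0 0;0 0 0 0 0 0;0 0 0 0 0 0';python3 -m creep '0 0 .02 0 0 0;0 0 0.01 0 0 0;0 0 0 0 0 0;0 0 0 0 0 0'
```

```text
clock: 9.45
eef_pos: [639.2, 28.5, 77.7]
eef_rot: [-3.142, -0.0, -3.007]
wrist_force: [1.2, 1.6, -4.8]
finger_gap: 39.6
finger_force: 35.0
clock: 9.95
eef_pos: [639.3, 28.5, 76.7]
eef_rot: [-3.142, 0.0, -3.007]
wrist_force: [1.6, 1.7, -2.2]
finger_gap: 40.1
finger_force: 35.0
```

```bash
python3 -m creep '0 0 .015 0 0 0;0 0 0 0 0 0;0 0 0 0 0 0';python3 -m creep '0 0 .015 0 0 0;0 0 0 0 0 0;0 0 0 0 0 0'
```

```text
clock: 10.32
eef_pos: [639.4, 28.6, 76.7]
eef_rot: [-3.141, 0.0, -3.007]
wrist_force: [-2.6, 1.8, 6.3]
finger_gap: 39.6
finger_force: 35.0
clock: 10.7
eef_pos: [639.4, 28.6, 76.6]
eef_rot: [-3.141, 0.001, -3.007]
wrist_force: [-7.2, 0.8, 11.2]
finger_gap: 39.6
finger_force: 35.0
```

```bash
python3 -m creep '0 0 -.015 0 0 0;0 0 0 0 0 0;0 0 0 0 0 0;0 0 0 0 0 0' 0.25;  python3 -m creep '0 0 -.2 0 0 0;0 0 -.6 0 0 0;0 0 -.7 0 0 0;0 0 -.7 0 0 0;0 0 -.7 0 0 .05;0 0 -.7 0 0 .05;0 0 0 0 0 .05;0 0 0 0 0 .05;0 0 0 0 0 .05;0 0 0 0 0 .05;0 0 0 0 0 .05;0 0 0 0 0 .05;0 0 0 0 0 .05;0 0 0 0 0 .05;0 0 0 0 0 .05;0 0 0 0 0 .05;0 0 0 0 0 .05;0 0 0 0 0 .05;0 0 0 0 0 .04;0 0 0 0 0 0'; python3 plan.py 389.3 -281.8 200 180 0 54
python3 - <<'E'
from cell import manip
print(manip.read_state()["joints"].round(2))
E
```

```text
clock: 11.2
eef_pos: [639.2, 28.5, 75.9]
eef_rot: [-3.142, -0.0, -3.007]
wrist_force: [-0.8, 0.0, -1.2]
finger_gap: 70.1
finger_force: 0.0
clock: 13.7
eef_pos: [639.3, 28.5, 220.6]
eef_rot: [3.141, -0.0, 0.953]
wrist_force: [-0.1, -0.2, 0.2]
finger_gap: 70.6
finger_force: 0.0
shift(4cm) [-9.945 -0.597  0.511] turn(pi) [ 0.0001 -0.0001  0.0032] now [639.3  28.5 220.6] [180.   -0.   54.6] F [-0.1 -0.2  0.2] t 13.7
[-0.01  0.49  1.22 -0.    1.43  0.61]
```

```bash
python3 -m creep '-.4 -.02 0 0 0 0;-.85 -.05 0 0 0 0;-.95 -.06 0 0 0 0;-.95 -.06 0 0 0 0;-.95 -.06 0 0 0 0;-.95 -.06 0 0 0 0;-.95 -.06 0 0 0 0;-.95 -.06 0 0 0 0;-.95 -.06 0.1 0 0 0;-.95 -.06 .1 0 0 0;-.7 -.06 .2 0 0 0;-.4 0 .1 0 0 0;0 0 0 0 0 0;0 0 0 0 0 0'
python3 - <<'E'
from edge import *
from cell import manip
np.set_printoptions(precision=2,suppress=True)
for n in("scene","top"):
    c=manip.camera(n);np.savez(n+"2.npz",**c)
t=load("top2");s=load("scene2")
P=cloud(t);m=np.zeros((480,640),bool);m[130:200,280:350]=1
print("top",edges(t,70,(280,350,130,200),7.3,[639.5,29]),"\nscene",edges(s,70,(320,430,170,270),7.3,[639.5,29]))
for n,c in(("top",t),("scene",s)):
    P=cloud(c);y=np.radians(7.3);Q=(P[...,:2]-[639.5,29])@np.array([[np.cos(y),-np.sin(y)],[np.sin(y),np.cos(y)]])
    k=(abs(Q[...,0])<38)&(abs(Q[...,1])<53)&(abs(P[...,2]-70)<5)&((abs(Q[...,0])>26)|(abs(Q[...,1])>28))
    A=np.c_[Q[k],np.ones(k.sum())];f=np.linalg.lstsq(A,P[k][:,2],rcond=None)[0];print(n,"plane slope mm over plate",f[:2]*[84,116],"z0",f[2],k.sum())
    k=(abs(Q[...,0]+20)<8)&(abs(Q[...,1])<9)&(P[...,2]>118);print("nipple head",np.median(P[k],0),k.sum(),P[k][:,2].max())
cv2.imwrite("pics/d.png",np.vstack([cv2.resize(s["color"][180:270,310:450,::-1],(560,360),interpolation=3),cv2.resize(t["color"][130:200,240:395,::-1],(560,240),interpolation=3)]))
E
python3 plan.py 389.3 -281.8 119 180 0 54.6
```

```text
clock: 15.45
eef_pos: [388.9, -281.0, 200.3]
eef_rot: [3.141, -0.0, 0.953]
wrist_force: [-0.2, 0.3, -0.5]
finger_gap: 70.2
finger_force: 0.0
top {'x-': (-41.28, -0.11, 50), 'x+': (41.55, -0.58, 50), 'y-': (-57.19, 0.63, 34), 'y+': (56.74, 0.52, 34)} 
scene {'x-': (-44.34, -0.49, 47), 'y-': (-59.35, -4.06, 22), 'y+': (56.05, 2.18, 15)}
top plane slope mm over plate [ 0.11 -0.23] z0 70.60411210470856 1017
nipple head [623.7   27.02 123.26] 24 128.08049049473175
scene plane slope mm over plate [-1.16  1.03] z0 69.81399068116386 182
nipple head [624.83  22.   119.92] 2 120.48685349855407
shift(4cm) [-0.014  0.019  2.031] turn(pi) [ 0.0001 -0.      0.    ] now [ 389.  -280.9  200.2] [180.   -0.   54.6] F [ 0.  -0.   0.2] t 15.55
```

View pics/d.png

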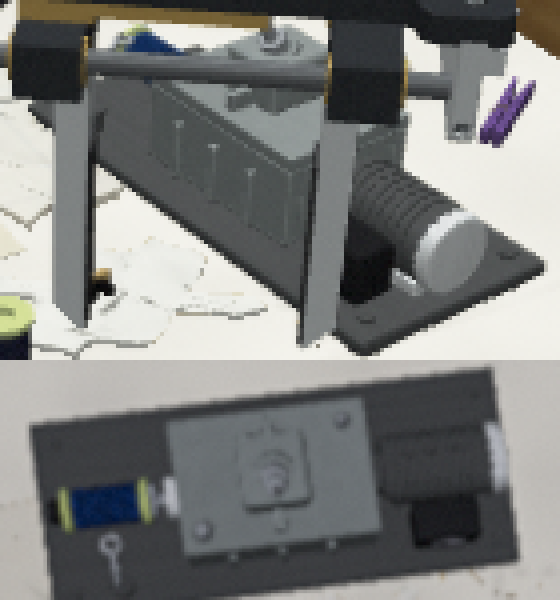

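The cover sits flush, with both pins showing through its holes at crop (204,530) and (343,420). Next I grasp the gun.

```bash
python3 -m creep '-.01 .02 .7 0 0 0;0 0 .7 0 0 0;0 0 .45 0 0 0;0 0 .17 0 0 0;0 0 0 0 0 0;0 0 0 0 0 0;0 0 0 0 0 0';python3 -m creep '0 0 0.01 0 0 0;0 0 0 0 0 0;0 0 0 0 0 0;0 0 0 0 0 0;0 0 0 0 0 0;0 0 0 0 0 0' 1 55
```

```text
clock: 16.42
eef_pos: [389.1, -282.4, 119.8]
eef_rot: [3.141, 0.0, 0.952]
wrist_force: [-0.7, 0.4, 0.3]
finger_gap: 70.5
finger_force: 0.0
clock: 17.18
eef_pos: [388.9, -282.3, 118.9]
eef_rot: [3.141, 0.0, 0.952]
wrist_force: [1.2, -1.0, -0.0]
finger_gap: 29.3
finger_force: 55.0
```

```bash
python3 -m creep '0 0 -.3 0 0 0;0 0 -.6 0 0 0;0 0 -.7 0 0 0;0 0 -.7 0 0 0;0 0 -.7 0 0 0;0 0 -.3 0 0 0;0 0 0 0 0 0'
cat > tgt.py <<'E'
from plan import *
# fitted values: home of the cover, yaw; mouth at m on the nipple axis, TCP g mm from the mouth, small lateral corrections
def tgt(m,g=116,home=(639.4,28.6),yaw=7.6,dx=0,dy=0):
    Rz=Ro.from_euler("z",yaw,degrees=True);n=Rz.apply([-.5,0,.75**.5]);y=Rz.apply([.75**.5,0,.5])
    x=np.cross(y,-n);R=Ro.from_matrix(np.c_[x,y,-n]);foot=np.r_[home,62]+Rz.apply([-4,0,36])
    return foot+(m+g)*n+dx*x+dy*y,R
if __name__=="__main__":
    p,R=tgt(float(sys.argv[1]));print(p.round(1));plan(p,R=R);plan(p)
    print(manip.read_state()["joints"].round(2))
E
python3 tgt.py 55
```

```text
clock: 18.05
eef_pos: [388.9, -282.2, 251.1]
eef_rot: [3.141, 0.0, 0.952]
wrist_force: [0.1, 0.4, -2.6]
finger_gap: 29.3
finger_force: 55.0
[550.7  16.8 246.1]
shift(4cm) [ 8.435 -1.044  0.124] turn(pi) [-0.1585  0.0627 -0.2337] now [ 388.9 -282.2  251.1] [180.    0.   54.5] F [ 0.1  0.4 -2.6] t 18.05
shift(4cm) [ 8.435 -1.044  0.124] turn(pi) [0. 0. 0.] now [ 388.9 -282.2  251.1] [180.    0.   54.5] F [ 0.1  0.4 -2.6] t 18.05
[-0.7   0.11  1.64 -0.    1.39 -0.08]
```

```bash
python3 -m creep '.3 -.04 0 0 0 0;.7 -.1 0 0 0 0;.85 -.1 0 0 0 0;.85 -.1 0 0 0 0;.85 -.1 0 0 0 0;.85 -.1 0 0 0 0;.85 -.1 0 0 0 0;.85 -.1 0 0 0 0;.85 -.1 0 0 0 0;.85 -.1 0 0 0 0;.6 -.1 0 0 0 0;0 0 0 0 0 -.048;0 0 0 0 0 -.048;0 0 0 0 0 -.048;0 0 0 0 0 -.048;0 0 0 0 0 -.045;0 0 0 0 0 0'; python3 tgt.py 55
```

```text
clock: 20.18
eef_pos: [549.6, 16.2, 249.9]
eef_rot: [-3.14, -0.0, 1.696]
wrist_force: [-0.1, -0.3, -2.5]
finger_gap: 29.4
finger_force: 55.0
[550.7  16.8 246.1]
shift(4cm) [0.01  0.028 0.094] turn(pi) [-0.1672  0.0005 -0.0024] now [549.6  16.2 249.9] [-179.9   -0.    97.2] F [-0.1 -0.3 -2.5] t 20.18
shift(4cm) [0.01  0.028 0.094] turn(pi) [0. 0. 0.] now [549.6  16.2 249.9] [-179.9   -0.    97.2] F [-0.1 -0.3 -2.5] t 20.18
[-0.04  0.27  1.46  0.    1.42 -0.16]
```

```bash
python3 -m creep '0 0 0 -.04 0 0;0 0 0 -.05 0 0;0 0 0 -.045 0 0;0 0 0 -.032 0 -.0024;0 0 0 0 0 0;0 0 0 0 0 0;0 0 0 0 0 0'; python3 tgt.py 55
python3 - <<'E'
from h import *
from cell import manip
for n in("scene","top"):
    c=manip.camera(n);np.savez(n+"3.npz",**c)
s=load("scene3");t=load("top3")
cv2.imwrite("pics/e.png",np.hstack([cv2.resize(s["color"][110:270,310:450,::-1],(490,560),interpolation=3),cv2.resize(t["color"][130:290,280:365,::-1],(297,560),interpolation=3)]))
E
```

```text
clock: 21.05
eef_pos: [550.4, 15.7, 250.8]
eef_rot: [2.618, 0.003, 1.703]
wrist_force: [-0.1, 0.3, -3.4]
finger_gap: 29.3
finger_force: 55.0
[550.7  16.8 246.1]
shift(4cm) [ 0.026 -0.05   0.108] turn(pi) [-0.0001  0.0009  0.0002] now [550.4  15.7 250.8] [150.    0.2  97.5] F [-0.1  0.3 -3.4] t 21.05
shift(4cm) [ 0.026 -0.05   0.108] turn(pi) [0. 0. 0.] now [550.4  15.7 250.8] [150.    0.2  97.5] F [-0.1  0.3 -3.4] t 21.05
[-0.09 -0.01  1.86  0.15  0.79 -0.3 ]
```

View pics/e.png

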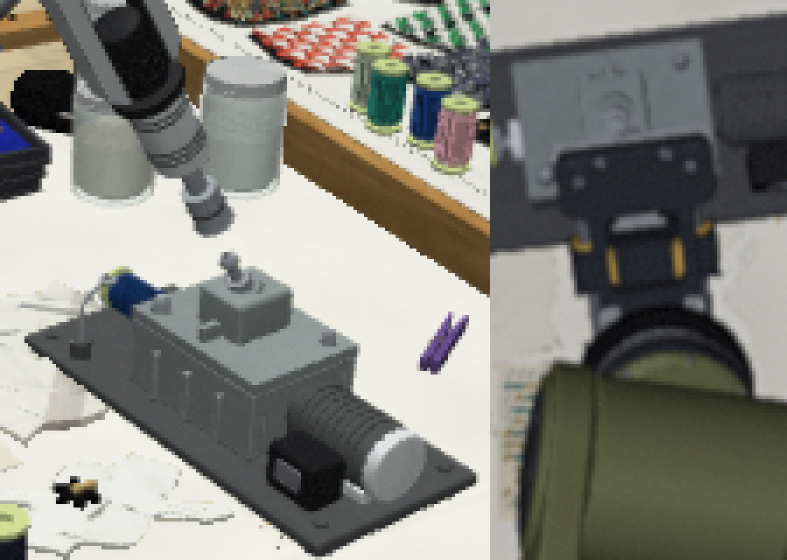

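The gun hangs tilted above the nipple. In the scene crop its coupler mouth is at about (213,222) and the nipple head at (231,262). I check its axis against the nipple in this view.

Run:
```python
from tgt import *
np.set_printoptions(precision=2,suppress=True)
s=load("scene3");P=cloud(s);st=manip.read_state()
R=Ro.from_euler("xyz",st["eef_rot"]);mouth=st["eef_pos"]+R.apply([0,0,116]);n=R.apply([0,0,-1])
cam=s["T"][:3,3]
# barrel+coupler pts: near axis
d=P-mouth;a=d@n;perp=d-a[...,None]*n;rad=np.linalg.norm(perp,axis=2)
for nm,lo,hi,r in(("coupler",2,26,13),("barrel",57,103,17),("flange",107,112,22)):
    m=(a>lo)&(a<hi)&(rad<r+7);v,u=np.nonzero(m)
    ax0,ax1=proj(s,mouth+lo*n)[0],proj(s,mouth+hi*n)[0];e=(ax1-ax0)/np.linalg.norm(ax1-ax0);q=np.array([-e[1],e[0]])
    t=(np.c_[u,v]-ax0)@q;tt=(np.c_[u,v]-ax0)@e;mid=[];
    for b in np.unique(tt.round()):
        k=t[tt.round()==b]
        if len(k)>4: mid.append((k.max()+k.min())/2)
    dep=((mouth+(lo+hi)/2*n-cam)@s["T"][:3,2]);print(nm,m.sum(),"offset px",np.median(mid),"mm",np.median(mid)*dep/503,"q",q)
p,_=tgt(0,0);nn=tgt(1,0)[0]-p;ball=p+24*nn
d=P-ball;m=(np.linalg.norm(d,axis=2)<9)&(P[...,2]>ball[2]-5);v,u=np.nonzero(m)
print("ball pred px",proj(s,ball),"obs",u.mean(),v.mean(),(u.min()+u.max())/2,(v.min()+v.max())/2,m.sum(),"ball",ball)
w=np.zeros_like(m);c=proj(s,ball)[0];print("pts",P[m].mean(0))
mm=P[int(c[1])-10:int(c[1])+10,int(c[0])-8:int(c[0])+8,2];print((mm).round(0).astype(int))
print("mouth px",proj(s,mouth),"end of coupler min a", np.percentile(((P-mouth)@n)[rad<12],[0.5,1,2]))
```

```text
coupler 109 offset px -0.11555782816559113 mm -0.23283330726576998 q [ 0.89 -0.45]
barrel 317 offset px 0.1214067704293591 mm 0.23315262216794613 q [ 0.89 -0.45]
flange 66 offset px 0.014153824990269293 mm 0.02658391125874128 q [ 0.89 -0.45]
ball pred px [[375.26 184.22]] obs 375.08 184.2 375.0 184.5 25 ball [623.54  26.48 118.78]
pts [621.37  24.05 120.48]
[[153 155 154 152 154 152 152 153 150   1  -1   0  -1   0   3  -1]
 [149 150 151 151 149 151 151 150  -1  -2   1   2  -1  -1   4  -2]
 [145 147 147 148 148 151 150   0  -1  -1  -1   0   1  -2   1   2]
 [ -1 146 146 146   0  -4  -2   0   2   0  -1   0   1   0   1   0]
 [  0   0  -1   2   2   0   0  -1   0  -2   0   0   1  -1   0   0]
 [  1  -1   0   1  -1   0   0  -1   0   0  -1  -2  -2   0   1  -1]
 [ -1   1   1  -1   0  -1  -1   0  -1  -1   0  -2  -2   1  -1  -1]
 [  1   0   0   0  -1  -3   1  -1   0   1  -1   0   0  -1  -1   0]
 [  0   1   2   1   1   1   3 124 126 125 123  -1  -1  -1  -1  -1]
 [  0   1  -1  -2   1   1 122 123 124 123 123  -1  -1   0  -2  -1]
 [ -1   1   1  -2  -1  -2 122 122 122 121 122   0  -1  -1   2   0]
 [  0  -2   0  -3   0  -1 120 118 120 121 120   0  -1  -1   0  -2]
 [  0   0   1   0  -1   2 114 116 118 116 115  -1   1  94  98  99]
 [  0   0   1  -1  -1   1   0   1 114 112 113 112 109 108  98  98]
 [  2  -1  -1   1   1   2  70  68  97 111 111 110 108 107 107 104]
 [ -1   1   1   0  70  99  98  98 103 107 108 106 107 106 105 101]
 [ -1  69  98  96  98 100  96  98 104 103 103 105 104 104 103 101]
 [ 69  96  99  97  97  99  97  98 103 103 104 104 104 103 102 101]
 [ 93  96  96  98  96  98  97  97 100 100 103 101 103 100 100 101]
 [ 92  94  95  97  97  98  97  98  99  96  98  99 100  99  98  98]]
mouth px [[370.76 172.75]] end of coupler min a [-65.71 -64.88 -61.76]
```

```bash
python3 -m creep '.026 -.05 .2 0 .001 0;0 0 .4 0 0 0;0 0 .15 0 0 0;0 0 0 0 0 0;0 0 0 0 0 0;0 0 0 0 0 0'; python3 tgt.py 25
```

```text
clock: 21.9
eef_pos: [563.1, 18.3, 224.3]
eef_rot: [2.616, 0.001, 1.705]
wrist_force: [0.1, -0.5, -3.5]
finger_gap: 29.7
finger_force: 55.0
[565.6  18.7 220.1]
shift(4cm) [0.003 0.002 0.122] turn(pi) [0.0005 0.0001 0.0004] now [563.1  18.3 224.3] [149.9   0.   97.7] F [ 0.1 -0.5 -3.5] t 21.9
shift(4cm) [0.003 0.002 0.122] turn(pi) [0. 0. 0.] now [563.1  18.3 224.3] [149.9   0.   97.7] F [ 0.1 -0.5 -3.5] t 21.9
[-0.08  0.04  1.86  0.16  0.73 -0.31]
```

```bash
python3 -m creep '0 0 .06 0 0 0;0 0 .06 0 0 0;0 0 0 0 0 0;0 0 0 0 0 0;0 0 0 0 0 0'; python3 tgt.py 23; python3 -m creep '0 0 .05 0 0 0;0 0 0.05 0 0 0;0 0 0 0 0 0;0 0 0 0 0 0'; python3 tgt.py 19
```

```text
clock: 22.52
eef_pos: [565.4, 18.6, 219.8]
eef_rot: [2.617, 0.001, 1.705]
wrist_force: [0.2, -0.2, -3.6]
finger_gap: 29.3
finger_force: 55.0
[566.5  18.9 218.4]
shift(4cm) [0.003 0.008 0.045] turn(pi) [0.0004 0.     0.0004] now [565.4  18.6 219.8] [149.9   0.   97.7] F [ 0.2 -0.2 -3.6] t 22.52
shift(4cm) [0.003 0.008 0.045] turn(pi) [0. 0. 0.] now [565.4  18.6 219.8] [149.9   0.   97.7] F [ 0.2 -0.2 -3.6] t 22.52
[-0.08  0.05  1.86  0.16  0.72 -0.31]
clock: 23.02
eef_pos: [567.5, 18.9, 216.5]
eef_rot: [2.617, 0.001, 1.705]
wrist_force: [-4.0, -0.4, 2.2]
finger_gap: 29.6
finger_force: 55.0
[568.5  19.1 214.9]
shift(4cm) [0.003 0.004 0.047] turn(pi) [0.0004 0.0001 0.0005] now [567.5  18.9 216.5] [149.9   0.   97.7] F [-4.  -0.4  2.2] t 23.02
shift(4cm) [0.003 0.004 0.047] turn(pi) [0. 0. 0.] now [567.5  18.9 216.5] [149.9   0.   97.7] F [-4.  -0.4  2.2] t 23.02
[-0.08  0.06  1.86  0.17  0.71 -0.31]
```

```bash
python3 -m creep '0 0 .05 0 0 0;0 0 0.05 0 0 0;0 0 0 0 0 0;0 0 0 0 0 0'; python3 tgt.py 12; python3 -m creep '0 0 .05 0 0 0;0 0 0.05 0 0 0;0 0 0 0 0 0;0 0 0 0 0 0'; python3 tgt.py 12;python3 -m creep '0 0 .05 0 0 0;0 0 0.02 0 0 0;0 0 0 0 0 0;0 0 0 0 0 0'; python3 tgt.py 12
```

```text
clock: 23.52
eef_pos: [569.2, 19.2, 212.3]
eef_rot: [2.618, 0.001, 1.705]
wrist_force: [0.2, -0.3, -4.7]
finger_gap: 29.0
finger_force: 55.0
[572.   19.6 208.9]
shift(4cm) [0.001 0.017 0.111] turn(pi) [ 0.0001 -0.      0.0004] now [569.2  19.2 212.3] [150.    0.   97.7] F [ 0.2 -0.3 -4.7] t 23.52
shift(4cm) [0.001 0.017 0.111] turn(pi) [0. 0. 0.] now [569.2  19.2 212.3] [150.    0.   97.7] F [ 0.2 -0.3 -4.7] t 23.52
[-0.08  0.07  1.86  0.17  0.7  -0.31]
clock: 24.02
eef_pos: [571.2, 19.5, 209.1]
eef_rot: [2.618, 0.001, 1.705]
wrist_force: [1.4, -0.0, -7.4]
finger_gap: 29.2
finger_force: 55.0
[572.   19.6 208.9]
shift(4cm) [0.001 0.014 0.015] turn(pi) [ 0.0001 -0.      0.0004] now [571.2  19.5 209.1] [150.    0.   97.7] F [ 1.4 -0.  -7.4] t 24.02
shift(4cm) [0.001 0.014 0.015] turn(pi) [0. 0. 0.] now [571.2  19.5 209.1] [150.    0.   97.7] F [ 1.4 -0.  -7.4] t 24.02
[-0.08  0.08  1.86  0.17  0.69 -0.32]
clock: 24.52
eef_pos: [572.8, 19.5, 207.8]
eef_rot: [2.616, 0.001, 1.705]
wrist_force: [-8.0, -0.9, 4.6]
finger_gap: 29.3
finger_force: 55.0
[572.   19.6 208.9]
shift(4cm) [ 0.004 -0.003 -0.032] turn(pi) [0.0006 0.0001 0.0005] now [572.8  19.5 207.8] [1.499e+02 1.000e-01 9.770e+01] F [-8.  -0.9  4.6] t 24.52
shift(4cm) [ 0.004 -0.003 -0.032] turn(pi) [0. 0. 0.] now [572.8  19.5 207.8] [1.499e+02 1.000e-01 9.770e+01] F [-8.  -0.9  4.6] t 24.52
[-0.08  0.08  1.86  0.17  0.69 -0.32]
```

```bash
python3 -m creep '0 0 .05 0 0 0;0 0 0.05 0 0 0;0 0 0 0 0 0;0 0 0 0 0 0'; python3 tgt.py -2|sed -n 2p; python3 -m creep '0 0 .05 0 0 0;0 0 0.05 0 0 0;0 0 0 0 0 0;0 0 0 0 0 0'; python3 tgt.py -2|sed -n 2p
```

```text
clock: 25.02
eef_pos: [574.9, 19.8, 204.6]
eef_rot: [2.616, 0.001, 1.705]
wrist_force: [-8.3, -1.2, 6.6]
finger_gap: 29.5
finger_force: 55.0
shift(4cm) [ 0.005 -0.01   0.222] turn(pi) [0.0008 0.0001 0.0005] now [574.9  19.8 204.6] [1.499e+02 1.000e-01 9.770e+01] F [-8.3 -1.2  6.6] t 25.02
clock: 25.52
eef_pos: [577.0, 20.1, 201.4]
eef_rot: [2.615, 0.001, 1.705]
wrist_force: [-10.2, -0.7, 8.1]
finger_gap: 29.4
finger_force: 55.0
shift(4cm) [ 0.005 -0.015  0.125] turn(pi) [0.0009 0.0001 0.0005] now [577.   20.1 201.4] [1.498e+02 1.000e-01 9.770e+01] F [-10.2  -0.7   8.1] t 25.52
```

```bash
python3 -m creep '0 -.01 .05 0 0 0;0 -.01 0.05 0 0 0;0 0 0 0 0 0;0 0 0 0 0 0'; python3 tgt.py -2|sed -n 2p; python3 -m creep '0 0 .04 0 0 0;0 0 0.03 0 0 0;0 0 0 0 0 0;0 0 0 0 0 0'; python3 tgt.py -2|sed -n 2p
```

```text
clock: 26.02
eef_pos: [578.6, 20.3, 198.1]
eef_rot: [2.614, 0.001, 1.705]
wrist_force: [-10.1, 0.4, 10.0]
finger_gap: 29.0
finger_force: 55.0
shift(4cm) [ 0.006 -0.01   0.033] turn(pi) [0.0013 0.0002 0.0005] now [578.6  20.3 198.1] [1.498e+02 1.000e-01 9.770e+01] F [-10.1   0.4  10. ] t 26.02
clock: 26.52
eef_pos: [580.0, 20.5, 195.7]
eef_rot: [2.614, 0.001, 1.705]
wrist_force: [-10.6, 0.3, 11.2]
finger_gap: 29.3
finger_force: 55.0
shift(4cm) [ 0.005 -0.01  -0.035] turn(pi) [0.0013 0.0002 0.0006] now [580.   20.5 195.7] [1.498e+02 1.000e-01 9.770e+01] F [-10.6   0.3  11.2] t 26.52
```

```bash
python3 -m creep '0 0 .02 0 0 0;0 0 0 0 0 0;0 0 0 0 0 0;0 0 0 0 0 0'; python3 tgt.py -4|sed -n 2p
python3 - <<'E'
from tgt import *
from edge import edges
np.set_printoptions(precision=2,suppress=True)
for n in("scene","top"): np.savez(n+"4.npz",**manip.camera(n))
s=load("scene4");P=cloud(s);f,_=tgt(0,0);n=tgt(1,0)[0]-f
d=P-f;a=d@n;rad=np.linalg.norm(d-a[...,None]*n,axis=2)
m=rad<24
# profile: visible radius vs height on nipple axis
v,u=np.nonzero(m&(a>5)&(a<145));A=a[v,u];r=rad[v,u]
for lo in range(8,140,4): k=(A>=lo)&(A<lo+4);print(lo,k.sum(),r[k].max().round(1) if k.any() else "",np.median(s["color"][v[k],u[k]].mean(1)).round(0) if k.any() else "",end=" | ")
for nm in("scene0","scene4"):
    c=load(nm);Q=cloud(c);y=np.radians(7.5);L=(Q[...,:2]-[639.4,28.6])@np.array([[np.cos(y),-np.sin(y)],[np.sin(y),np.cos(y)]])
    z=70 if nm=="scene4" else 62
    k=(abs(L[...,0])<39)&(abs(L[...,1])<54)&(abs(Q[...,2]-z)<5)&((abs(L[...,0])>26)|(abs(L[...,1])>28))
    g=np.linalg.lstsq(np.c_[L[k],np.ones(k.sum())],Q[k][:,2],rcond=None)[0];print("\n",nm,g[:2]*[84,116],g[2])
cv2.imwrite("pics/f.png",cv2.resize(s["color"][110:310,240:440,::-1],(600,600),interpolation=3))
E
```

```text
clock: 27.02
eef_pos: [580.4, 20.5, 195.1]
eef_rot: [2.614, 0.001, 1.705]
wrist_force: [-11.1, 0.8, 11.0]
finger_gap: 29.7
finger_force: 55.0
shift(4cm) [ 0.006 -0.011 -0.004] turn(pi) [0.0014 0.0002 0.0005] now [580.4  20.5 195.1] [1.498e+02 1.000e-01 9.770e+01] F [-11.1   0.8  11. ] t 27.02
8 16 23.5 113.0 | 12 24 13.2 97.0 | 16 12 11.8 92.0 | 20 11 12.5 74.0 | 24 16 12.3 68.0 | 28 12 11.6 88.0 | 32 15 12.0 90.0 | 36 28 12.5 144.0 | 40 3 12.4 130.0 | 44 0   | 48 8 17.0 118.0 | 52 24 17.9 117.0 | 56 20 19.0 101.0 | 60 23 18.3 79.0 | 64 29 18.7 80.0 | 68 18 17.6 86.0 | 72 29 18.4 115.0 | 76 24 17.8 118.0 | 80 24 17.8 117.0 | 84 24 17.6 96.0 | 88 20 17.9 83.0 | 92 28 19.3 77.0 | 96 7 17.8 115.0 | 100 11 22.3 50.0 | 104 56 23.5 25.0 | 108 67 23.7 44.0 | 112 22 21.4 17.0 | 116 37 24.0 19.0 | 120 34 23.9 17.0 | 124 29 23.9 19.0 | 128 40 23.9 20.0 | 132 32 23.4 18.0 | 136 37 23.9 19.0 | 
 scene0 [-1.08 -0.96] 61.32298220773331

 scene4 [-0.47 -0.28] 69.82945372434067
```

View pics/f.png

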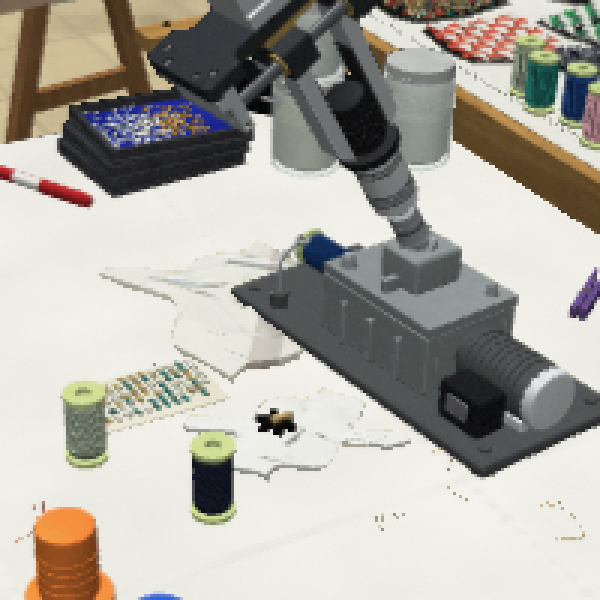

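The gun's barrel now starts about 49 mm up the nipple's axis, where unpressed it would be at 65.5, so the stroke is about 15 mm. The cover is flush and both spools, at (85,425) and (212,475), still stand.

```bash
python3 -c "
from cell import manip
print(manip.sign_off())"
```

```text
the job is handed in; nothing more can be done
None
```

The job is handed in: the cover is flush on its pins, the grease gun's coupler is snapped onto the nipple, and the gun is held pressed in at about 15 mm of its 16 mm stroke, measured by camera. Both spools are still standing, and the run took about 27 s.

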